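# Rake washed hub nuts into an even layer on the drain board

### The job

Take the red hand rake from its stand and, with its tines kept lightly on the black drain board as you draw it and never leaning hard on it, rake the heaped washed nuts out so that they dry in one even layer: none on top of another, and about a third of them in each of the three sections between the yellow lines (at least two in each). Move the nuts with the rake only, hang the rake back upright in its stand, and leave the other things on the shelf alone.

Things in the scene. Friction and masses are not known exactly. Their poses are not given: they have to be found in the camera images.
- tray: Blue open tray fixed to the shelf, 150 x 290 mm outside (x by y), walls 4 mm thick and 55 mm high; origin at the centre of its underside, z up, y along its length. In it lies a black drain board 136 x 276 mm with two yellow lines across it, at y = -46 and +46 mm of the tray, that mark three equal sections. The nuts are heaped in the section at the -y end
- board_near (a point): Point on the top of the black drain board under the heap, on the tray's centre line at y = -88 mm, 26 mm above the tray's underside, true within 1 mm. The board is level from the -y end to y = -40 mm; there it is folded, and the rest runs straight towards +y at an unmeasured slope, anywhere from 0.06 rad falling to 0.12 rad rising (level across): its height must be felt
- tray_mid (a point): Middle of the tray's mouth, 55 mm above its underside. The drain board below is on springy feet: it sinks straight down 1 mm for each 6 N pressed on it, and the rake must not press on it with more than 12 N; 2 to 7 N is right
- stand: Fixed stand for the rake: foot 150 x 60 mm and two parallel upright rails along its x, each 14 mm thick, tops 52 mm above the shelf, with an 18 mm slot between them. Origin at the centre of its underside. The rake hangs with its tines in the slot and its bar resting on both rails, tine tips about 10 mm above the shelf; its x is parallel to the stand's x
- rake: Hand rake with a red bar, loose, 0.32 kg; origin at the tine tips, middle of the row; z up along the handle. Five round steel tines of 8 mm diameter with rounded ends, 28 mm apart in a row along x (120 mm in all), standing 42 mm below the bar. Bar 124 (x) x 32 (y) x 14 mm, from z = 42 to 56 mm; upright flat wooden handle above it 56 (x) x 24 (y) mm, from z = 56 to 136 mm. It is drawn along its y and is best held across the 24 mm thickness, closing along y
- rake_grip (a point): Middle of the rake's wooden handle, 102 mm above the tine tips
- rake_tips (a point): Middle of the row of tine tips, at the very ends of the tines
- nut1_mid (a point): Centre of steel hex nut 1 of nine identical loose ones: 30 mm across flats, 34.6 mm across corners, 16 mm thick, about 60 g; its z is the nut's axis. It starts flat on the board, in the row of three next to the tray's -y end wall
- nut2_mid (a point): Centre of steel hex nut 2 of nine identical loose ones: 30 mm across flats, 34.6 mm across corners, 16 mm thick, about 60 g; its z is the nut's axis. It starts flat on the board, in the row of three next to the tray's -y end wall
- nut3_mid (a point): Centre of steel hex nut 3 of nine identical loose ones: 30 mm across flats, 34.6 mm across corners, 16 mm thick, about 60 g; its z is the nut's axis. It starts flat on the board, in the row of three next to the tray's -y end wall
- nut4_mid (a point): Centre of steel hex nut 4 of nine identical loose ones: 30 mm across flats, 34.6 mm across corners, 16 mm thick, about 60 g; its z is the nut's axis. It starts flat on the board, in the second row of three, some 54 mm from the first row
- nut5_mid (a point): Centre of steel hex nut 5 of nine identical loose ones: 30 mm across flats, 34.6 mm across corners, 16 mm thick, about 60 g; its z is the nut's axis. It starts flat on the board, in the second row of three, some 54 mm from the first row
- nut6_mid (a point): Centre of steel hex nut 6 of nine identical loose ones: 30 mm across flats, 34.6 mm across corners, 16 mm thick, about 60 g; its z is the nut's axis. It starts flat on the board, in the second row of three, some 54 mm from the first row
- nut7_mid (a point): Centre of steel hex nut 7 of nine identical loose ones: 30 mm across flats, 34.6 mm across corners, 16 mm thick, about 60 g; its z is the nut's axis. It starts lying on top of a nut of the second row
- nut8_mid (a point): Centre of steel hex nut 8 of nine identical loose ones: 30 mm across flats, 34.6 mm across corners, 16 mm thick, about 60 g; its z is the nut's axis. It starts lying on top of a nut of the second row
- nut9_mid (a point): Centre of steel hex nut 9 of nine identical loose ones: 30 mm across flats, 34.6 mm across corners, 16 mm thick, about 60 g; its z is the nut's axis. It starts lying on top of a nut of the second row
- charger: Grey plastic battery charger box, 100 x 170 x 70 mm, a bystander to be left where it is; origin at the middle of its underside
- fusecase: Closed black plastic fuse case, 77 x 122 x 34 mm, a bystander to be left where it is; origin at the middle of its underside
- clamp: Red spring clamp lying flat, about 150 x 80 x 28 mm, a bystander to be left where it is; origin at the middle of its underside
- torch: Aluminium torch lying on the shelf, 145 mm long, 40 mm thick, a bystander to be left where it is; origin at the middle of its underside

How it is judged:
By the outcome, as a careful person would: the job done as asked, in the order asked, and still so for the second after the job is handed in, with the robot touching nothing.
It also fails if it takes over 72 s, if anything falls off the work surface, if the arm or the gripper's body presses on something with over 40 N, if the wrist force passes 120 N, or if a joint passes its speed limit or range.

### The arm

A 6-joint arm with a two-finger parallel gripper is mounted at the origin on the work surface. World frame = base frame: x ahead of the robot, y to its left, z up, the work surface at z = 0. Lengths are in mm, angles in rad, forces in N, time in s.
With the tool pointing down it reaches from about 250 to 775 mm from the base axis. Payload 4 kg.
Tool frame: the origin (TCP) lies midway between the tips of the shut fingers; the grasp point (between the pads) lies 19 mm behind it; z points along the fingers, y is the line along which they close (so a half turn about z gives the same grasp; the last joint's range is limited). The gripper opens to 94 mm and grips with 3 to 60 N. Pads are 16 mm wide; open, the fingers measure 119 mm over their backs; the gripper's body (75 mm by 177 mm) begins 78 mm behind the grasp point.
Start: joints at [-1.351, 0.087, 1.371, -0, 1.684, -0.103], TCP at [174.47, -521.613, 205.506] pointing down, gripper open.
Joint ranges: [-3.1, 3.1], [-0.76, 2.03], [0.27, 2.55], [-1.08, 4.22], [0.17, 2.65], [-2.57, 2.57]. Speed limits (rad/s): [2.79, 2.79, 3.14, 3.14, 3.14, 3.14].

### API

Orientations are given as a unit quaternion [x, y, z, w].
In Python, from station import monitor, viewer, ticket gives the robot as it stands.
- The arm moves only by the tool move_arm, never from a script. Its argument "increments" is a list of rows, each an object of numbers: "tx", "ty", "tz": the shift along the tool's x, y, z in cm; "rx", "ry", "rz": the turn, a rotation vector about the tool's x, y, z in degrees; "gripper": the finger opening in cm, from 0 to 9.4. A call has exactly 5 rows; each row is the pose to reach, as a shift and turn from the pose commanded when the call began, along the tool's axes at that moment; what a row does not reach only later rows make up. A row lasts 1/8 s, in which the tool goes at most 62.5 mm and 10.7 degrees, less where a joint would pass 70% of its speed; a pose out of reach is approached as far as the arm can. A call with a gripper value outside its range is refused whole. The fingers move at their own pace and stop on an object; "squeeze" is the grip in N (left out, the last holds). Time passes only in rows, so rows that repeat a pose let the fingers close, or fill a call up. It gives the time, the measured TCP pose, the force, the opening and the grip force at its end, in the units of the state.
- monitor.get_state(): the state, without advancing time (a new reading comes with each control period).
- viewer.camera(name): name is "scene" or "top"; returns a dict with "image" (480x640x3 uint8, blue, green, red), "fx", "fy", "cx", "cy" (pixels), "R" (3x3) and "t" (3): a world point X has camera coordinates R X + t. Camera axes: x right, y down, z forward; pixel columns grow to the right and rows downward; lengths in mm; the calibration is good to about 2 mm. A picture is of the moment at which its call begins. There is no depth.
- ticket.sign_off(): hands the job in; it is judged then, once.
The state is a dict: "t": time; "joint_positions": joint angles; "joint_velocities": joint speeds; "joint_efforts": joint torques, N m; "eef_pos": TCP position; "ee_rot": TCP orientation; "wrist_force": force on the tool from outside, world axes, zero at the start; "ft_torque": the same for the moment, N m; "opening": finger opening in mm; "finger_force": force on a finger pad.
Only numpy, scipy, OpenCV 4.12 (cv2) and the standard library are available. Lean on these libraries where they do the work, as an engineer would, in place of code of your own. Each camera call takes 0.05 s, during which the arm holds its last target. There are 200 camera calls.

## Working session

There is one attempt and no reset: what is moved stays moved. The work goes in short steps, Python scripts to look and compute and a tool call to move; the robot and the scene stay as the last step left them, time stands still between calls to the robot, and variables do not carry over. Pictures are saved under pics/ and viewed, at most 10 in all, crops included, and the job is handed in when it is done.

Besides the shell and the picture viewer there is one more tool, called after ">>>" by a JSON object that holds its "name" and its "arguments". move_arm: Moves the arm, as the interface text tells. Its arguments: {"type":"object","properties":{"increments":{"type":"array","items":{"type":"object","properties":{"tx":{"type":"number"},"ty":{"type":"number"},"tz":{"type":"number"},"rx":{"type":"number"},"ry":{"type":"number"},"rz":{"type":"number"},"gripper":{"type":"number"}}}},"squeeze":{"type":"number"}},"required":["increments"]}

```bash
mkdir -p pics; python3 - <<'E'
from station import monitor, viewer
import cv2,numpy as np,pickle
s=monitor.get_state()
print({k:np.round(v,3) for k,v in s.items()})
a=viewer.camera("top");b=viewer.camera("scene")
pickle.dump((a,b),open("c0.pkl","wb"))
for n,c in(("top",a),("scene",b)):
    print(n,c["fx"],c["cx"],c["cy"],np.round(c["R"],3).tolist(),np.round(c["t"],1)); cv2.imwrite(f"pics/{n}0.png",c["image"])
E
```

```text
{'t': np.float64(0.0), 'joint_positions': array([-1.351,  0.088,  1.372, -0.   ,  1.684, -0.103]), 'joint_velocities': array([-0.002, -0.001, -0.001,  0.001, -0.001,  0.   ]), 'joint_efforts': array([ 0.0000e+00, -3.4018e+01, -3.0242e+01,  7.2000e-02,  3.3000e-02,
       -0.0000e+00]), 'eef_pos': array([ 174.345, -521.072,  204.328]), 'ee_rot': array([ 0.987,  0.161, -0.   , -0.001]), 'wrist_force': array([-1.374,  0.387, -0.779]), 'ft_torque': array([-0.006, -0.025,  0.04 ]), 'finger_force': np.float64(0.0), 'opening': np.float64(93.791)}
top 513.5242875715848 318.63408365430996 240.75919099700815 [[-0.008, -1.0, 0.027], [-0.993, 0.005, -0.115], [0.115, -0.028, -0.993]] [-79.6 629.4 957.6]
scene 543.4856115767791 322.56367949210045 238.22488814328136 [[0.534, 0.845, 0.014], [0.658, -0.406, -0.635], [-0.531, 0.348, -0.773]] [-285.5 -351.5 1453.2]
```

View pics/top0.png

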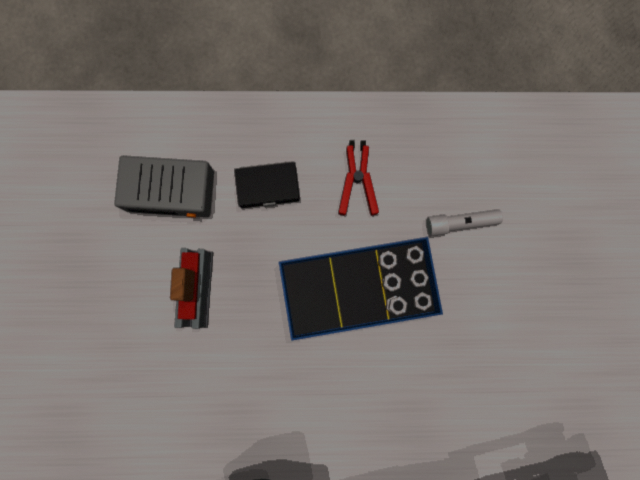

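View pics/scene0.png

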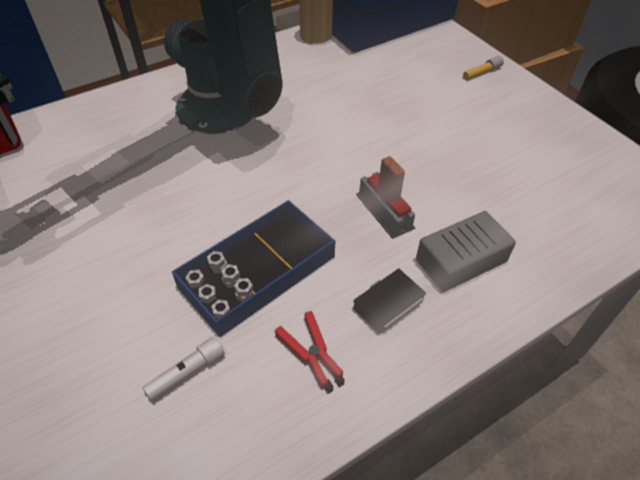

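The top view shows the tray with corners near (280,262), (429,239), (441,316) and (293,338), and the nuts at its right end. The stand and rake are at about (190,288), with the wooden handle top at (178,284).

```bash
cat > h.py <<'E'
import cv2,numpy as np
from scipy.spatial.transform import Rotation as Ro
def ray(c,uv,z):
    uv=np.atleast_2d(np.asarray(uv,float)); R=np.array(c["R"]);t=np.array(c["t"])
    C=-R.T@t; d=np.c_[(uv[:,0]-c["cx"])/c["fx"],(uv[:,1]-c["cy"])/c["fy"],np.ones(len(uv))]@R
    return C+d*((z-C[2])/d[:,2])[:,None]
def proj(c,X):
    X=np.atleast_2d(X)@np.array(c["R"]).T+np.array(c["t"]); return np.c_[X[:,0]/X[:,2]*c["fx"]+c["cx"],X[:,1]/X[:,2]*c["fy"]+c["cy"]]
def big(m,box=None):
    if box: k=np.zeros_like(m); x0,y0,x1,y1=box; k[y0:y1,x0:x1]=m[y0:y1,x0:x1]; m=k
    cs,_=cv2.findContours(m,cv2.RETR_EXTERNAL,cv2.CHAIN_APPROX_NONE); return max(cs,key=cv2.contourArea)
def rect(c,cont,z):
    P=ray(c,cont[:,0,:],z)[:,:2].astype(np.float32); return cv2.minAreaRect(P)
E
python3 - <<'E'
import pickle; from h import *
a,b=pickle.load(open("c0.pkl","rb"))
hs=cv2.cvtColor(a["image"],cv2.COLOR_BGR2HSV); hb=cv2.cvtColor(b["image"],cv2.COLOR_BGR2HSV)
m=cv2.inRange(hs,(100,120,30),(125,255,255)); print("tray rim top",rect(a,big(m,(250,210,470,360)),55))
m=cv2.inRange(hb,(100,120,30),(125,255,255)); ct=big(m,(150,180,350,350)); print("scene",rect(b,ct,55))
# red bar / wood
for n,c,h,box in(("top",a,hs,(160,230,225,340)),("scene",b,hb,(340,140,430,240))):
    r=cv2.inRange(h,(0,170,90),(4,255,255))|cv2.inRange(h,(175,170,90),(180,255,255)); w=cv2.inRange(h,(6,80,40),(22,255,255))
    print(n,"red",rect(c,big(r,box),66), "wood",rect(c,big(w,box),146), cv2.boundingRect(big(w,box)))
g=cv2.inRange(hs,(0,0,60),(180,60,125)); 
print(hs[285,187],hs[284,178],hs[260,201],hs[300,181])
# yellow lines
y=cv2.inRange(hs,(20,120,100),(35,255,255)); y[:, :260]=0
n,l,st,ce=cv2.connectedComponentsWithStats(y)
for i in range(1,n):
    if st[i,4]>15: print("yellow",ray(a,ce[i],26)[0],st[i])
E
```

```text
tray rim top ((537.4935913085938, -160.7209930419922), (147.32675170898438, 287.5006103515625), 9.158075332641602)
scene ((610.7324829101562, -146.90719604492188), (2.5096960067749023, 56.273345947265625), 9.473109245300293)
top red ((499.3631286621094, 162.35006713867188), (29.468833923339844, 31.00823402404785), 89.50460815429688) wood ((543.8151245117188, 158.92413330078125), (24.30097770690918, 54.49282455444336), 87.58056640625) (170, 268, 17, 33)Traceback (most recent call last):
  File "<stdin>", line 9, in <module>
  File "h.py", line 11, in big
    cs,_=cv2.findContours(m,cv2.RETR_EXTERNAL,cv2.CHAIN_APPROX_NONE); return max(cs,key=cv2.contourArea)
                                                                             ~~~^^^^^^^^^^^^^^^^^^^^^^^^
ValueError: max() iterable argument is empty
```

```bash
python3 - <<'E'
import pickle,cv2,numpy as np
a,b=pickle.load(open("c0.pkl","rb"))
p=cv2.resize(a["image"][235:340,155:225],None,fx=5,fy=5,interpolation=cv2.INTER_CUBIC)
q=cv2.resize(b["image"][145:240,350:425],None,fx=5,fy=5,interpolation=cv2.INTER_CUBIC)
q=cv2.copyMakeBorder(q,0,p.shape[0]-q.shape[0],0,0,0)
cv2.imwrite("pics/st.png",np.hstack([p,q]))
E
```

```text
(no output)
```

View pics/st.png

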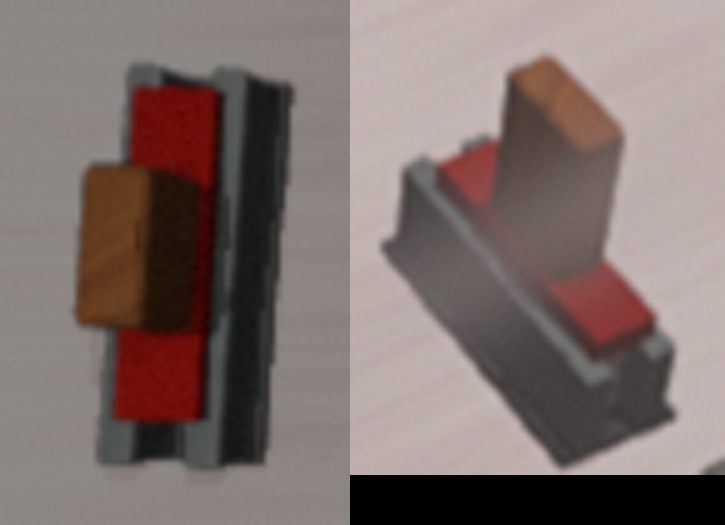

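The crop shows the bar's corners at crop (135,88), (220,88), (205,418) and (115,418). The handle top is at (85,168)–(140,327), and the rail tops run from (130..245,66) to (97..220,464).

```bash
python3 - <<'E'
import pickle; from h import *
a,b=pickle.load(open("c0.pkl","rb"))
f=lambda P,z: ray(a,(np.array(P,float)+.5)/5-.5+[155,235],z)
for n,P,z in(("bar",[(135,88),(220,88),(205,418),(115,418)],66),("handle",[(85,168),(150,165),(140,327),(78,322)],146),("rails",[(130,66),(245,68),(220,465),(97,463)],52)):
    X=f(P,z)[:,:2]; d=(X[0]+X[1]-X[2]-X[3])/2; print(n,X.round(1).tolist(),X.mean(0).round(1),np.degrees(np.arctan2(d[1],d[0])).round(2),np.linalg.norm(d).round(1))
hs=cv2.cvtColor(a["image"],cv2.COLOR_BGR2HSV)
g=b; fb=lambda P,z: ray(b,(np.array(P,float)+.5)/5-.5+[350-70,145],z)
print("scene handle top",fb([(512,72),(548,56),(622,138),(585,152)],146)[:,:2].round(1).tolist())
y=cv2.inRange(hs,(18,100,70),(38,255,255)); y[:, :260]=0
n,l,st,ce=cv2.connectedComponentsWithStats(y)
for i in range(1,n):
    if st[i,4]>15: print("yellow",ray(a,ce[i],26)[0].round(1),st[i])
m=cv2.inRange(hs,(100,120,30),(125,255,255)); c=big(m,(250,210,470,360)); P=ray(a,c[:,0,:],55)[:,:2].astype(np.float32)
print(cv2.boxPoints(cv2.minAreaRect(P)).round(1).tolist())
# bright nuts
g=cv2.inRange(hs,(0,0,110),(180,90,255)); k=np.zeros_like(g); k[244:318,378:434]=g[244:318,378:434]
n,l,st,ce=cv2.connectedComponentsWithStats(k)
for i in range(1,n):
    if st[i,4]>30: print("nut",ce[i].round(1),st[i,4],ray(a,ce[i],42)[0].round(1))
E
```

```text
bar [[605.3, 172.9], [605.1, 141.4], [483.3, 144.6], [483.6, 177.4]] [544.3 159.1] -1.81 121.8
handle [[570.5, 170.1], [571.3, 148.1], [516.6, 150.3], [518.4, 171.1]] [544.2 159.9] -1.71 53.4
rails [[615.0, 178.3], [614.0, 135.0], [465.5, 141.6], [466.7, 187.1]] [540.3 160.5] -2.96 148.6
scene handle top [[520.8, 150.6], [520.7, 169.1], [575.4, 165.3], [574.1, 147.7]]
yellow [ 601.5 -197.3   26. ] [375 250   4  12  26]
yellow [ 528.9 -115.7   26. ] [329 258  14  69 162]
yellow [ 565.  -203.1   26. ] [378 265   5  19  38]
yellow [ 522.5 -210.    26. ] [382 286   5  20  44]
yellow [ 487.  -215.7   26. ] [386 310   4   9  21]
[[441.8999938964844, -30.5], [487.6000061035156, -314.3999938964844], [633.0999755859375, -290.8999938964844], [587.2999877929688, -7.099999904632568]]
nut [432.  251.1] 49 [ 607.2 -302.9   42. ]
nut [414.5 254.4] 95 [ 601.  -268.6   42. ]
nut [387.9 259.3] 106 [ 591.7 -216.7   42. ]
nut [418.9 277.7] 96 [ 555.9 -275.7   42. ]
nut [391.8 281.4] 106 [ 549.1 -223.2   42. ]
nut [422.5 300.9] 100 [ 511.7 -281.3   42. ]
nut [397.2 304.6] 117 [ 505.  -232.5   42. ]
```

```bash
cat >> h.py <<'E'
import sys
def tool(yaw): c,s=np.cos(np.radians(yaw)),np.sin(np.radians(yaw)); return np.array([[c,s,0],[s,-c,0],[0,0,-1.]])  # symmetric
def to(p,yaw,q,qyaw):
    d=tool(yaw)@(np.array(q)-np.array(p)); print("cm",(d/10).round(2),"rz",round(yaw-qyaw,2),"dist",np.linalg.norm(d).round(1))
def fwd(p,yaw,t,rz=0): return np.array(p)+tool(yaw)@(np.array(t)*10), yaw-rz
C=np.array([537.5,-160.7]);TY=9.15
def tray(x,y): a=np.radians(TY); return C+x*np.array([np.cos(a),np.sin(a)])+y*np.array([-np.sin(a),np.cos(a)])
E
python3 - <<'E'
from h import *
from station import monitor
y0=np.degrees(2*np.arctan2(.161,.987)); s=monitor.get_state(); print(y0,Ro.from_quat(s["ee_rot"]).as_euler("ZYX",degrees=True))
p,y=fwd((174.47,-521.613,205.506),y0,(22.5,-21,-2.5),20.7); print(p,y); to(p,y,(544.2,159.3,230),-2.2)
for v in(-117,-90,-63,0,90): print(v,tray(0,v).round(1))
E
```

```text
18.52904797026597 [ 1.84944938e+01 -9.77412678e-03 -1.79887227e+02]
[ 321.07166585 -250.99712543  230.506     ] -2.1709520297340283
cm [ 20.74 -41.85   0.05] rz 0.03 dist 467.0
-117 [ 556.1 -276.2]
-90 [ 551.8 -249.6]
-63 [ 547.5 -222.9]
0 [ 537.5 -160.7]
90 [523.2 -71.8]
```

>>> {"name": "move_arm", "arguments": {"increments": [{"tx": 4.5, "ty": -4.2, "tz": -0.5, "rz": 4.1}, {"tx": 9, "ty": -8.4, "tz": -1, "rz": 8.2}, {"tx": 13.5, "ty": -12.6, "tz": -1.5, "rz": 12.3}, {"tx": 18, "ty": -16.8, "tz": -2, "rz": 16.5}, {"tx": 22.5, "ty": -21, "tz": -2.5, "rz": 20.7}]}}

```text
schema error: expected keys tx, ty, tz, rx, ry, rz, gripper
```

>>> {"name": "move_arm", "arguments": {"increments": [{"tx": 4.5, "ty": -4.2, "tz": -0.5, "rx": 0, "ry": 0, "rz": 4.1, "gripper": 9.4}, {"tx": 9, "ty": -8.4, "tz": -1, "rx": 0, "ry": 0, "rz": 8.2, "gripper": 9.4}, {"tx": 13.5, "ty": -12.6, "tz": -1.5, "rx": 0, "ry": 0, "rz": 12.3, "gripper": 9.4}, {"tx": 18, "ty": -16.8, "tz": -2, "rx": 0, "ry": 0, "rz": 16.5, "gripper": 9.4}, {"tx": 22.5, "ty": -21, "tz": -2.5, "rx": 0, "ry": 0, "rz": 20.7, "gripper": 9.4}]}}

```text
t: 0.72
eef_pos: [321.6, -249.1, 230.2]
ee_rot: [1.0, -0.021, 0.0, -0.0]
wrist_force: [1.3, -1.1, 0.0]
opening: 94.2
finger_force: 0.0
```

>>> {"name": "move_arm", "arguments": {"increments": [{"tx": 2.7, "ty": -5.5, "tz": 0, "rx": 0, "ry": 0, "rz": 0, "gripper": 9.4}, {"tx": 5.4, "ty": -11, "tz": 0, "rx": 0, "ry": 0, "rz": 0, "gripper": 9.4}, {"tx": 8.1, "ty": -16.5, "tz": 0, "rx": 0, "ry": 0, "rz": 0, "gripper": 9.4}, {"tx": 10.8, "ty": -22, "tz": 0, "rx": 0, "ry": 0, "rz": 0, "gripper": 9.4}, {"tx": 13.5, "ty": -27.5, "tz": 0, "rx": 0, "ry": 0, "rz": 0, "gripper": 9.4}]}}

```text
t: 1.35
eef_pos: [467.1, 20.5, 230.2]
ee_rot: [1.0, -0.019, -0.0, 0.0]
wrist_force: [0.7, 0.4, 0.7]
opening: 94.1
finger_force: 0.0
```

>>> {"name": "move_arm", "arguments": {"increments": [{"tx": 2.5, "ty": -5, "tz": 0, "rx": 0, "ry": 0, "rz": 0, "gripper": 7}, {"tx": 5, "ty": -10, "tz": 0, "rx": 0, "ry": 0, "rz": 0, "gripper": 7}, {"tx": 7.24, "ty": -14.35, "tz": 0, "rx": 0, "ry": 0, "rz": 0, "gripper": 7}, {"tx": 7.24, "ty": -14.35, "tz": 2, "rx": 0, "ry": 0, "rz": 0, "gripper": 7}, {"tx": 7.24, "ty": -14.35, "tz": 5, "rx": 0, "ry": 0, "rz": 0, "gripper": 7}]}}

```text
t: 1.98
eef_pos: [545.2, 160.1, 180.0]
ee_rot: [1.0, -0.018, 0.0, -0.0]
wrist_force: [-0.3, 0.4, -0.6]
opening: 70.1
finger_force: 0.0
```

>>> {"name": "move_arm", "arguments": {"increments": [{"tx": 0, "ty": 0.05, "tz": 5, "rx": 0, "ry": 0, "rz": 0, "gripper": 7}, {"tx": 0, "ty": 0.05, "tz": 9.2, "rx": 0, "ry": 0, "rz": 0, "gripper": 7}, {"tx": 0, "ty": 0.05, "tz": 9.2, "rx": 0, "ry": 0, "rz": 0, "gripper": 2}, {"tx": 0, "ty": 0.05, "tz": 9.2, "rx": 0, "ry": 0, "rz": 0, "gripper": 2}, {"tx": 0, "ty": 0.05, "tz": 9.2, "rx": 0, "ry": 0, "rz": 0, "gripper": 2}], "squeeze": 45}}

```text
t: 2.6
eef_pos: [546.3, 158.9, 91.4]
ee_rot: [1.0, -0.019, 0.002, -0.0]
wrist_force: [-0.9, 0.1, 0.7]
opening: 42.9
finger_force: 0.0
```

>>> {"name": "move_arm", "arguments": {"increments": [{"tx": 0, "ty": 0, "tz": 0, "rx": 0, "ry": 0, "rz": 0, "gripper": 2}, {"tx": 0, "ty": 0, "tz": 0, "rx": 0, "ry": 0, "rz": 0, "gripper": 2}, {"tx": 0, "ty": 0, "tz": 0, "rx": 0, "ry": 0, "rz": 0, "gripper": 2}, {"tx": 0, "ty": 0, "tz": -0.3, "rx": 0, "ry": 0, "rz": 0, "gripper": 2}, {"tx": 0, "ty": 0, "tz": -0.6, "rx": 0, "ry": 0, "rz": 0, "gripper": 2}], "squeeze": 45}}

```text
t: 3.22
eef_pos: [543.6, 158.2, 93.2]
ee_rot: [1.0, -0.019, -0.001, 0.001]
wrist_force: [-0.3, -0.2, -2.4]
opening: 23.6
finger_force: 45.0
```

```bash
python3 - <<'E'
import pickle; from h import *
a,b=pickle.load(open("c0.pkl","rb"))
hb=cv2.cvtColor(b["image"],cv2.COLOR_BGR2HSV)
y=cv2.inRange(hb,(16,90,60),(38,255,255)); k=np.zeros_like(y);k[215:300,225:310]=y[215:300,225:310]
v,u=np.nonzero(k); print(len(u),u.min(),u.max(),v.min(),v.max())
P=np.c_[u,v]; 
a9=np.radians(TY); yh=np.array([-np.sin(a9),np.cos(a9)])
for z in(18,22,26,30,34,38,42):
    X=ray(b,P,z)[:,:2]-C; print(z,(X@yh).mean().round(2))
# rim check: predicted rim corners vs image
for x,yy in((-75,145),(75,145),(75,-145),(-75,-145)): print("rim",x,yy,proj(b,[*tray(x,yy),55]).round(1))
cv2.imwrite("pics/tr.png",cv2.resize(b["image"][195:335,165:345],None,fx=4,fy=4,interpolation=cv2.INTER_CUBIC))
E
```

```text
167 252 291 233 293
18 43.49
22 41.75
26 40.01
30 38.27
34 36.53
38 34.79
42 33.05
rim -75 145 [[288.  198.7]]
rim 75 145 [[335.  239.7]]
rim 75 -145 [[215.  321.7]]
rim -75 -145 [[170.5 270.4]]
```

View pics/tr.png

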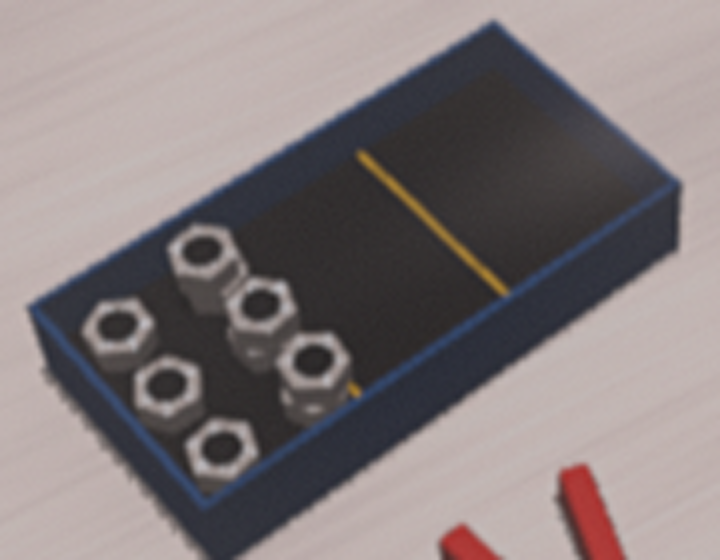

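>>> {"name": "move_arm", "arguments": {"increments": [{"tx": 0, "ty": 0, "tz": -2, "rx": 0, "ry": 0, "rz": 0, "gripper": 2}, {"tx": 0, "ty": 0, "tz": -4, "rx": 0, "ry": 0, "rz": 0, "gripper": 2}, {"tx": 0, "ty": 0, "tz": -6, "rx": 0, "ry": 0, "rz": 0, "gripper": 2}, {"tx": 0, "ty": 0, "tz": -8, "rx": 0, "ry": 0, "rz": 0, "gripper": 2}, {"tx": 0, "ty": 0, "tz": -8, "rx": 0, "ry": 0, "rz": 0, "gripper": 2}]}}

```text
t: 3.85
eef_pos: [545.4, 158.7, 175.8]
ee_rot: [1.0, -0.019, 0.002, -0.0]
wrist_force: [-0.1, 0.1, -2.1]
opening: 24.0
finger_force: 45.0
```

The crop shows rim corners at crop (495,22), (680,185), (205,505) and (30,307). The far yellow line runs from (362,153) to (506,293), and the stacked nuts are at (205,255), (262,305) and (315,362).

```bash
python3 - <<'E'
import pickle; from h import *
a,b=pickle.load(open("c0.pkl","rb"))
f=lambda P:(np.array(P,float)+.5)/4-.5+[165,195]
rim=f([(495,22),(680,185),(205,505),(30,307)]); pr=np.array([proj(b,[*tray(x,y),55])[0] for x,y in((-75,145),(75,145),(75,-145),(-75,-145))])
off=(rim-pr); print(off.round(1)); L=f([(362,153),(506,293),(434,223)])-off.mean(0)
L2=f([(355,388)])-off.mean(0)
a9=np.radians(TY); yh=np.array([-np.sin(a9),np.cos(a9)])
for z in range(18,43,4): print(z,((ray(b,L,z)[:,:2]-C)@yh).round(1),((ray(b,L2,z)[:,:2]-C)@yh).round(1))
# slope candidates: tine tip TCP
to((544.2,158.8,174.5),-2.17,(*tray(0,90),174.5),TY)
E
```

```text
[[ 0.4  1.4]
 [-0.3  1.2]
 [ 0.8 -0.9]
 [ 1.6  1. ]]
18 [50.6 50.  50.3] [-42.]
22 [48.9 48.2 48.5] [-43.3]
26 [47.1 46.5 46.8] [-44.7]
30 [45.3 44.7 45. ] [-46.]
34 [43.6 42.9 43.2] [-47.4]
38 [41.8 41.2 41.5] [-48.7]
42 [40.  39.4 39.7] [-50.1]
cm [-1.23 23.13  0.  ] rz -11.32 dist 231.6
```

>>> {"name": "move_arm", "arguments": {"increments": [{"tx": -0.31, "ty": 5.8, "tz": 0, "rx": 0, "ry": 0, "rz": -2.8, "gripper": 2}, {"tx": -0.62, "ty": 11.6, "tz": 0, "rx": 0, "ry": 0, "rz": -5.6, "gripper": 2}, {"tx": -0.92, "ty": 17.4, "tz": 0, "rx": 0, "ry": 0, "rz": -8.5, "gripper": 2}, {"tx": -1.23, "ty": 23.1, "tz": 0, "rx": 0, "ry": 0, "rz": -11.3, "gripper": 2}, {"tx": -1.23, "ty": 23.1, "tz": 2.5, "rx": 0, "ry": 0, "rz": -11.3, "gripper": 2}]}}

```text
t: 4.47
eef_pos: [523.7, -76.2, 149.8]
ee_rot: [0.997, 0.076, 0.001, 0.001]
wrist_force: [-0.1, 1.5, -3.4]
opening: 23.7
finger_force: 45.0
```

>>> {"name": "move_arm", "arguments": {"increments": [{"tx": 0, "ty": 0, "tz": 2, "rx": 0, "ry": 0, "rz": 0, "gripper": 2}, {"tx": 0, "ty": 0, "tz": 3.3, "rx": 0, "ry": 0, "rz": 0, "gripper": 2}, {"tx": 0, "ty": 0, "tz": 3.4, "rx": 0, "ry": 0, "rz": 0, "gripper": 2}, {"tx": 0, "ty": 0, "tz": 3.4, "rx": 0, "ry": 0, "rz": 0, "gripper": 2}, {"tx": 0, "ty": 0, "tz": 3.4, "rx": 0, "ry": 0, "rz": 0, "gripper": 2}]}}

```text
t: 5.1
eef_pos: [524.1, -71.7, 116.6]
ee_rot: [0.997, 0.079, 0.001, 0.0]
wrist_force: [-0.5, 0.8, -3.0]
opening: 24.0
finger_force: 45.0
```

```bash
python3 - <<'E'
from station import monitor,viewer
import cv2,numpy as np
s=monitor.get_state(); print(s["t"],s["eef_pos"].round(1) if hasattr(s["eef_pos"],"round") else s["eef_pos"],np.round(s["wrist_force"],2),np.round(s["ft_torque"],2))
a=viewer.camera("top")["image"][200:360,250:460];b=viewer.camera("scene")["image"][120:330,165:375]
cv2.imwrite("pics/ab.png",np.hstack([cv2.resize(a,(400,305),interpolation=2),cv2.resize(b,(400,400),interpolation=2)[:305]]))
E
```

```text
5.1 [524.1 -71.7 116.6] [-0.52  0.8  -3.04] [0.05 0.04 0.01]
```

View pics/ab.png

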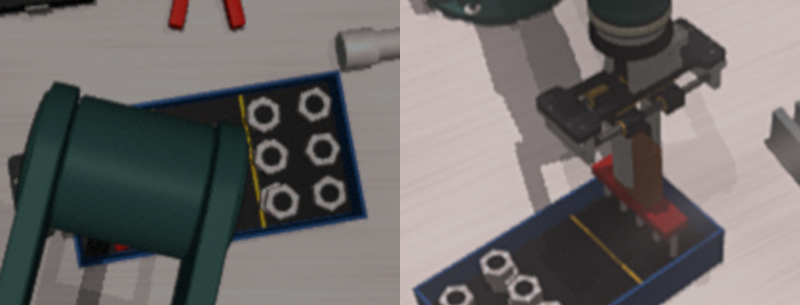

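The rake hangs upright inside the tray's +y end, and the nuts have not moved. Next I feel for the board.

>>> {"name": "move_arm", "arguments": {"increments": [{"tx": 0, "ty": 0, "tz": 0.1, "rx": 0, "ry": 0, "rz": 0, "gripper": 2}, {"tx": 0, "ty": 0, "tz": 0.2, "rx": 0, "ry": 0, "rz": 0, "gripper": 2}, {"tx": 0, "ty": 0, "tz": 0.25, "rx": 0, "ry": 0, "rz": 0, "gripper": 2}, {"tx": 0, "ty": 0, "tz": 0.25, "rx": 0, "ry": 0, "rz": 0, "gripper": 2}, {"tx": 0, "ty": 0, "tz": 0.25, "rx": 0, "ry": 0, "rz": 0, "gripper": 2}]}}

```text
t: 5.82
eef_pos: [523.4, -71.8, 113.0]
ee_rot: [0.997, 0.079, 0.0, 0.0]
wrist_force: [-0.8, 0.4, -2.8]
opening: 23.5
finger_force: 45.0
```

```bash
cat > st.py <<'E'
from station import monitor
import numpy as np
s=monitor.get_state(); print(s["t"],np.round(s["eef_pos"],1),np.round(s["wrist_force"],2),np.round(s["ft_torque"],2))
E
python3 st.py
```

```text
5.825 [523.4 -71.8 113. ] [-0.75  0.37 -2.83] [ 0.03 -0.03  0.03]
```

>>> {"name": "move_arm", "arguments": {"increments": [{"tx": 0, "ty": 0, "tz": 0.1, "rx": 0, "ry": 0, "rz": 0, "gripper": 2}, {"tx": 0, "ty": 0, "tz": 0.2, "rx": 0, "ry": 0, "rz": 0, "gripper": 2}, {"tx": 0, "ty": 0, "tz": 0.2, "rx": 0, "ry": 0, "rz": 0, "gripper": 2}, {"tx": 0, "ty": 0, "tz": 0.2, "rx": 0, "ry": 0, "rz": 0, "gripper": 2}, {"tx": 0, "ty": 0, "tz": 0.2, "rx": 0, "ry": 0, "rz": 0, "gripper": 2}]}}

```text
t: 6.45
eef_pos: [523.4, -71.7, 111.0]
ee_rot: [0.997, 0.079, 0.0, 0.0]
wrist_force: [1.2, -0.2, -2.6]
opening: 23.7
finger_force: 45.0
```

>>> {"name": "move_arm", "arguments": {"increments": [{"tx": 0, "ty": 0, "tz": 0.1, "rx": 0, "ry": 0, "rz": 0, "gripper": 2}, {"tx": 0, "ty": 0, "tz": 0.2, "rx": 0, "ry": 0, "rz": 0, "gripper": 2}, {"tx": 0, "ty": 0, "tz": 0.2, "rx": 0, "ry": 0, "rz": 0, "gripper": 2}, {"tx": 0, "ty": 0, "tz": 0.2, "rx": 0, "ry": 0, "rz": 0, "gripper": 2}, {"tx": 0, "ty": 0, "tz": 0.2, "rx": 0, "ry": 0, "rz": 0, "gripper": 2}]}}

```text
t: 7.08
eef_pos: [523.4, -71.8, 109.0]
ee_rot: [0.997, 0.079, 0.0, 0.0]
wrist_force: [-0.6, 0.9, -3.0]
opening: 23.4
finger_force: 45.0
```

>>> {"name": "move_arm", "arguments": {"increments": [{"tx": 0, "ty": 0, "tz": 0.1, "rx": 0, "ry": 0, "rz": 0, "gripper": 2}, {"tx": 0, "ty": 0, "tz": 0.2, "rx": 0, "ry": 0, "rz": 0, "gripper": 2}, {"tx": 0, "ty": 0, "tz": 0.2, "rx": 0, "ry": 0, "rz": 0, "gripper": 2}, {"tx": 0, "ty": 0, "tz": 0.2, "rx": 0, "ry": 0, "rz": 0, "gripper": 2}, {"tx": 0, "ty": 0, "tz": 0.2, "rx": 0, "ry": 0, "rz": 0, "gripper": 2}]}}

```text
t: 7.7
eef_pos: [523.4, -71.8, 107.0]
ee_rot: [0.997, 0.079, 0.0, 0.0]
wrist_force: [-0.0, -0.6, -2.1]
opening: 23.8
finger_force: 45.0
```

>>> {"name": "move_arm", "arguments": {"increments": [{"tx": 0, "ty": 0, "tz": 0.1, "rx": 0, "ry": 0, "rz": 0, "gripper": 2}, {"tx": 0, "ty": 0, "tz": 0.15, "rx": 0, "ry": 0, "rz": 0, "gripper": 2}, {"tx": 0, "ty": 0, "tz": 0.15, "rx": 0, "ry": 0, "rz": 0, "gripper": 2}, {"tx": 0, "ty": 0, "tz": 0.15, "rx": 0, "ry": 0, "rz": 0, "gripper": 2}, {"tx": 0, "ty": 0, "tz": 0.15, "rx": 0, "ry": 0, "rz": 0, "gripper": 2}]}}

```text
t: 8.32
eef_pos: [523.5, -71.8, 105.7]
ee_rot: [0.997, 0.079, 0.0, 0.0]
wrist_force: [-0.9, 0.1, -2.0]
opening: 23.8
finger_force: 45.0
```

>>> {"name": "move_arm", "arguments": {"increments": [{"tx": 0, "ty": 0, "tz": 0.1, "rx": 0, "ry": 0, "rz": 0, "gripper": 2}, {"tx": 0, "ty": 0, "tz": 0.15, "rx": 0, "ry": 0, "rz": 0, "gripper": 2}, {"tx": 0, "ty": 0, "tz": 0.15, "rx": 0, "ry": 0, "rz": 0, "gripper": 2}, {"tx": 0, "ty": 0, "tz": 0.15, "rx": 0, "ry": 0, "rz": 0, "gripper": 2}, {"tx": 0, "ty": 0, "tz": 0.15, "rx": 0, "ry": 0, "rz": 0, "gripper": 2}]}}

```text
t: 8.95
eef_pos: [523.6, -71.8, 104.5]
ee_rot: [0.997, 0.079, 0.0, 0.0]
wrist_force: [-2.7, 0.2, 4.6]
opening: 24.0
finger_force: 45.0
```

Contact: about 7.6 N at a commanded TCP z of 104.0, so the free board height at y=+90 is about TCP 105.7. Next I go over to the gap behind the stack.

>>> {"name": "move_arm", "arguments": {"increments": [{"tx": 0, "ty": 0, "tz": -5, "rx": 0, "ry": 0, "rz": 0, "gripper": 2}, {"tx": 0, "ty": 6, "tz": -5.5, "rx": 0, "ry": 0, "rz": 0, "gripper": 2}, {"tx": 0, "ty": 12, "tz": -5.5, "rx": 0, "ry": 0, "rz": 0, "gripper": 2}, {"tx": 0, "ty": 18, "tz": -5.5, "rx": 0, "ry": 0, "rz": 0, "gripper": 2}, {"tx": 0, "ty": 18, "tz": -5.5, "rx": 0, "ry": 0, "rz": 0, "gripper": 2}]}}

```text
t: 9.57
eef_pos: [551.0, -253.6, 155.7]
ee_rot: [0.997, 0.076, -0.002, -0.0]
wrist_force: [-0.9, 1.0, -3.3]
opening: 24.1
finger_force: 45.0
```

```bash
python3 st.py; python3 - <<'E'
from station import viewer
import cv2,numpy as np
b=viewer.camera("scene")["image"][180:340,150:350]
cv2.imwrite("pics/c.png",cv2.resize(b,(800,640),interpolation=2)[:600])
E
```

```text
9.575 [ 551.  -253.6  155.7] [-0.89  1.02 -3.32] [0.14 0.03 0.01]
```

View pics/c.png

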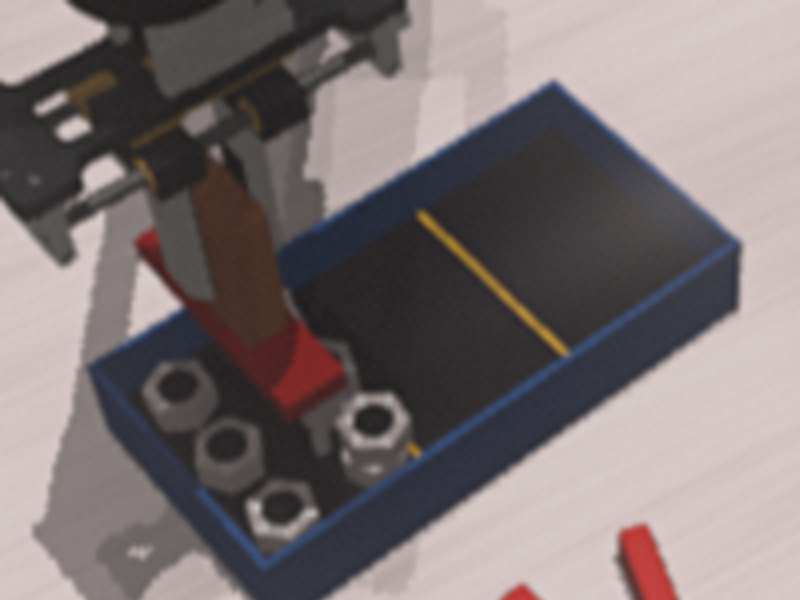

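The rake is above the gap between the rows, with the nut stacks in front of it around (375,430) and the first row at (180,390)–(282,510).

>>> {"name": "move_arm", "arguments": {"increments": [{"tx": 0, "ty": 0, "tz": 0, "rx": 0, "ry": 0, "rz": 0, "gripper": 2}, {"tx": 0, "ty": 0, "tz": 1.5, "rx": 0, "ry": 0, "rz": 0, "gripper": 2}, {"tx": 0, "ty": 0, "tz": 3, "rx": 0, "ry": 0, "rz": 0, "gripper": 2}, {"tx": 0, "ty": 0, "tz": 3.6, "rx": 0, "ry": 0, "rz": 0, "gripper": 2}, {"tx": 0, "ty": 0, "tz": 3.6, "rx": 0, "ry": 0, "rz": 0, "gripper": 2}]}}

```text
t: 10.25
eef_pos: [551.3, -248.9, 121.8]
ee_rot: [0.997, 0.08, -0.001, -0.001]
wrist_force: [0.7, 0.1, -2.9]
opening: 24.1
finger_force: 45.0
```

>>> {"name": "move_arm", "arguments": {"increments": [{"tx": 0, "ty": -0.6, "tz": 0, "rx": 0, "ry": 0, "rz": 0, "gripper": 2}, {"tx": 0, "ty": -1.2, "tz": 0, "rx": 0, "ry": 0, "rz": 0, "gripper": 2}, {"tx": 0, "ty": -1.7, "tz": 0, "rx": 0, "ry": 0, "rz": 0, "gripper": 2}, {"tx": 0, "ty": -2.2, "tz": 0, "rx": 0, "ry": 0, "rz": 0, "gripper": 2}, {"tx": 0, "ty": -2.7, "tz": 0, "rx": 0, "ry": 0, "rz": 0, "gripper": 2}]}}

```text
t: 10.88
eef_pos: [547.8, -222.9, 123.6]
ee_rot: [0.997, 0.079, 0.0, 0.001]
wrist_force: [-0.2, -2.0, -1.8]
opening: 23.7
finger_force: 45.0
```

>>> {"name": "move_arm", "arguments": {"increments": [{"tx": 0, "ty": -0.5, "tz": 0, "rx": 0, "ry": 0, "rz": 0, "gripper": 2}, {"tx": 0, "ty": -1, "tz": 0, "rx": 0, "ry": 0, "rz": 0, "gripper": 2}, {"tx": 0, "ty": -1.5, "tz": 0, "rx": 0, "ry": 0, "rz": 0, "gripper": 2}, {"tx": 0, "ty": -2, "tz": 0, "rx": 0, "ry": 0, "rz": 0, "gripper": 2}, {"tx": 0, "ty": -2.5, "tz": 0, "rx": 0, "ry": 0, "rz": 0, "gripper": 2}]}}

```text
t: 11.5
eef_pos: [543.4, -197.8, 122.8]
ee_rot: [0.997, 0.079, -0.0, -0.0]
wrist_force: [0.7, -0.3, -3.2]
opening: 23.7
finger_force: 45.0
```

```bash
python3 st.py; python3 - <<'E'
from station import viewer
import cv2,numpy as np
b=viewer.camera("scene")["image"][180:340,150:350]
a=viewer.camera("top")["image"][220:350,270:450]
cv2.imwrite("pics/d.png",np.hstack([cv2.resize(b,(500,400),interpolation=2),cv2.resize(a,(300,217),interpolation=2).__class__((400,300,3),np.uint8)*0+np.vstack([cv2.resize(a,(300,217),interpolation=2),np.zeros((183,300,3),np.uint8)])]))
E
```

```text
11.5 [ 543.4 -197.8  122.8] [ 0.73 -0.33 -3.24] [-0.17  0.03  0.01]
```

View pics/d.png

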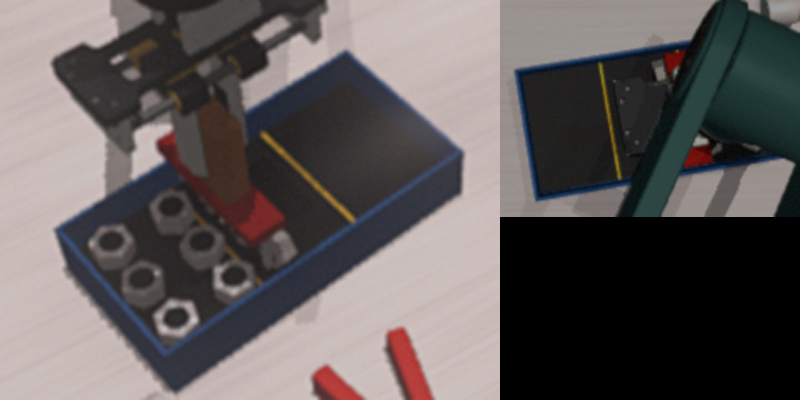

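The upper row has come off the lower one. The lower row is still in place, at (172,212), (205,243) and (235,280), but one fallen nut looks tilted at (277,250). I push a little further and look.

>>> {"name": "move_arm", "arguments": {"increments": [{"tx": 0, "ty": -0.4, "tz": 0, "rx": 0, "ry": 0, "rz": 0, "gripper": 2}, {"tx": 0, "ty": -0.8, "tz": 0, "rx": 0, "ry": 0, "rz": 0, "gripper": 2}, {"tx": 0, "ty": -1.2, "tz": 0, "rx": 0, "ry": 0, "rz": 0, "gripper": 2}, {"tx": 0, "ty": -1.2, "tz": 0, "rx": 0, "ry": 0, "rz": 0, "gripper": 2}, {"tx": 0, "ty": -1.2, "tz": -2, "rx": 0, "ry": 0, "rz": 0, "gripper": 2}]}}

```text
t: 12.22
eef_pos: [540.3, -185.4, 140.8]
ee_rot: [0.997, 0.079, -0.002, -0.001]
wrist_force: [-0.3, 0.1, -1.6]
opening: 24.0
finger_force: 45.0
```

>>> {"name": "move_arm", "arguments": {"increments": [{"tx": 0, "ty": 0, "tz": -2.5, "rx": 0, "ry": 0, "rz": 0, "gripper": 2}, {"tx": 0, "ty": 3, "tz": -4.5, "rx": 0, "ry": 0, "rz": 0, "gripper": 2}, {"tx": 0, "ty": 6.2, "tz": -4.5, "rx": 0, "ry": 0, "rz": 0, "gripper": 2}, {"tx": 0, "ty": 6.2, "tz": -4.5, "rx": 0, "ry": 0, "rz": 0, "gripper": 2}, {"tx": 0, "ty": 6.2, "tz": -1.6, "rx": 0, "ry": 0, "rz": 0, "gripper": 2}]}}

```text
t: 12.85
eef_pos: [553.1, -248.0, 161.4]
ee_rot: [0.997, 0.079, 0.003, 0.001]
wrist_force: [0.8, 0.3, -2.3]
opening: 23.5
finger_force: 45.0
```

```bash
python3 st.py; python3 - <<'E'
from station import viewer
import cv2,numpy as np
b=viewer.camera("scene")["image"][190:340,160:350]
cv2.imwrite("pics/e.png",cv2.resize(b,(760,600),interpolation=2))
E
```

```text
12.85 [ 553.1 -248.   161.4] [ 0.85  0.28 -2.35] [ 0.04 -0.01 -0.  ]
```

View pics/e.png

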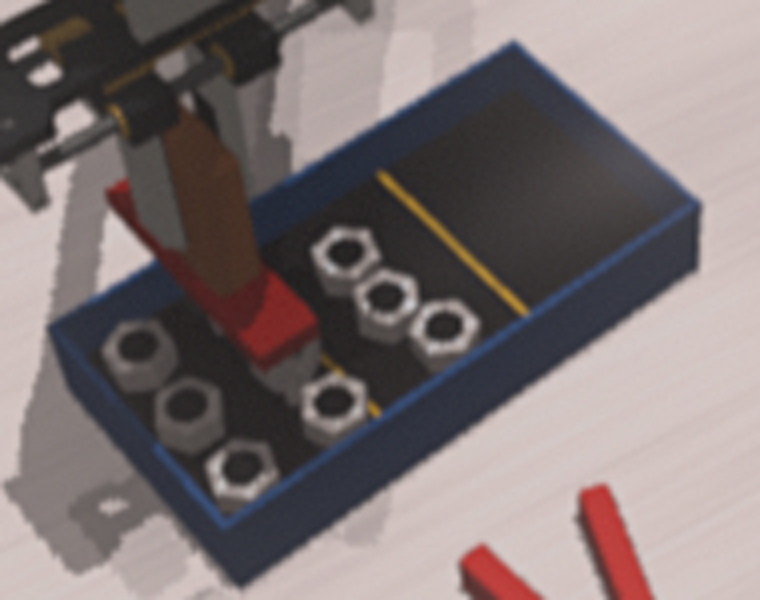

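Three nuts now lie flat in the middle section at crop (345,250), (387,298) and (445,328), clear of the lower row, which shows at (335,402).

```bash
python3 - <<'E'
import pickle; from h import *
a,b=pickle.load(open("c0.pkl","rb"))
P=(np.array([(345,250),(387,298),(445,328),(335,402),(140,348),(240,470)],float)+.5)/4-.5+[160,190]-np.array([.6,.7])
a9=np.radians(TY);R2=np.array([[np.cos(a9),-np.sin(a9)],[np.sin(a9),np.cos(a9)]])
print(((ray(b,P,42.5)[:,:2]-C)@R2).round(1))
E
```

```text
[[ -27.4   -4.5]
 [  10.4   -6.7]
 [  43.4    3.6]
 [  43.5  -62.5]
 [ -43.5 -114.9]
 [  45.4 -118. ]]
```

>>> {"name": "move_arm", "arguments": {"increments": [{"tx": 0, "ty": -3, "tz": 0, "rx": 0, "ry": 0, "rz": 0, "gripper": 2}, {"tx": 0, "ty": -5.4, "tz": 0, "rx": 0, "ry": 0, "rz": 0, "gripper": 2}, {"tx": 0, "ty": -5.4, "tz": 0, "rx": 0, "ry": 0, "rz": 0, "gripper": 2}, {"tx": 0, "ty": -5.4, "tz": 1.5, "rx": 0, "ry": 0, "rz": 0, "gripper": 2}, {"tx": 0, "ty": -5.4, "tz": 3, "rx": 0, "ry": 0, "rz": 0, "gripper": 2}]}}

```text
t: 13.52
eef_pos: [542.8, -194.6, 127.7]
ee_rot: [0.997, 0.079, -0.0, 0.0]
wrist_force: [0.5, -0.6, -3.6]
opening: 23.7
finger_force: 45.0
```

>>> {"name": "move_arm", "arguments": {"increments": [{"tx": 0, "ty": 0, "tz": 0.8, "rx": 0, "ry": 0, "rz": 0, "gripper": 2}, {"tx": 0, "ty": 0, "tz": 1.6, "rx": 0, "ry": 0, "rz": 0, "gripper": 2}, {"tx": 0, "ty": 0, "tz": 2.0, "rx": 0, "ry": 0, "rz": 0, "gripper": 2}, {"tx": 0, "ty": 0, "tz": 2.1, "rx": 0, "ry": 0, "rz": 0, "gripper": 2}, {"tx": 0, "ty": 0, "tz": 2.1, "rx": 0, "ry": 0, "rz": 0, "gripper": 2}]}}

```text
t: 14.15
eef_pos: [543.2, -194.3, 108.4]
ee_rot: [0.997, 0.079, 0.0, 0.0]
wrist_force: [0.7, 0.7, -3.4]
opening: 23.7
finger_force: 45.0
```

>>> {"name": "move_arm", "arguments": {"increments": [{"tx": 0, "ty": 0, "tz": 0.1, "rx": 0, "ry": 0, "rz": 0, "gripper": 2}, {"tx": 0, "ty": 0, "tz": 0.2, "rx": 0, "ry": 0, "rz": 0, "gripper": 2}, {"tx": 0, "ty": 0, "tz": 0.25, "rx": 0, "ry": 0, "rz": 0, "gripper": 2}, {"tx": 0, "ty": 0, "tz": 0.25, "rx": 0, "ry": 0, "rz": 0, "gripper": 2}, {"tx": 0, "ty": 0, "tz": 0.25, "rx": 0, "ry": 0, "rz": 0, "gripper": 2}]}}

```text
t: 14.78
eef_pos: [543.1, -194.2, 105.6]
ee_rot: [0.997, 0.079, 0.0, 0.0]
wrist_force: [-0.5, 0.6, -2.2]
opening: 24.1
finger_force: 45.0
```

Commanded z is 105.5.

>>> {"name": "move_arm", "arguments": {"increments": [{"tx": 0, "ty": 0, "tz": 0.05, "rx": 0, "ry": 0, "rz": 0, "gripper": 2}, {"tx": 0, "ty": 0, "tz": 0.1, "rx": 0, "ry": 0, "rz": 0, "gripper": 2}, {"tx": 0, "ty": 0, "tz": 0.15, "rx": 0, "ry": 0, "rz": 0, "gripper": 2}, {"tx": 0, "ty": 0, "tz": 0.15, "rx": 0, "ry": 0, "rz": 0, "gripper": 2}, {"tx": 0, "ty": 0, "tz": 0.15, "rx": 0, "ry": 0, "rz": 0, "gripper": 2}]}}

```text
t: 15.4
eef_pos: [543.1, -194.2, 104.6]
ee_rot: [0.997, 0.079, 0.0, 0.0]
wrist_force: [-0.5, 0.3, 2.6]
opening: 23.7
finger_force: 45.0
```

>>> {"name": "move_arm", "arguments": {"increments": [{"tx": 0, "ty": -0.5, "tz": -0.02, "rx": 0, "ry": 0, "rz": 0, "gripper": 2}, {"tx": 0, "ty": -1.1, "tz": -0.03, "rx": 0, "ry": 0, "rz": 0, "gripper": 2}, {"tx": 0, "ty": -1.7, "tz": -0.03, "rx": 0, "ry": 0, "rz": 0, "gripper": 2}, {"tx": 0, "ty": -2.3, "tz": -0.03, "rx": 0, "ry": 0, "rz": 0, "gripper": 2}, {"tx": 0, "ty": -2.9, "tz": -0.03, "rx": 0, "ry": 0, "rz": 0, "gripper": 2}]}}

```text
t: 16.02
eef_pos: [538.7, -165.7, 104.7]
ee_rot: [0.997, 0.079, 0.0, 0.001]
wrist_force: [1.3, -4.6, 2.1]
opening: 23.9
finger_force: 45.0
```

>>> {"name": "move_arm", "arguments": {"increments": [{"tx": 0, "ty": -0.7, "tz": 0, "rx": 0, "ry": 0, "rz": 0, "gripper": 2}, {"tx": 0, "ty": -1.4, "tz": 0, "rx": 0, "ry": 0, "rz": 0, "gripper": 2}, {"tx": 0, "ty": -2.1, "tz": 0, "rx": 0, "ry": 0, "rz": 0, "gripper": 2}, {"tx": 0, "ty": -2.8, "tz": 0, "rx": 0, "ry": 0, "rz": 0, "gripper": 2}, {"tx": 0, "ty": -3.5, "tz": 0, "rx": 0, "ry": 0, "rz": 0, "gripper": 2}]}}

```text
t: 16.65
eef_pos: [533.0, -131.0, 104.7]
ee_rot: [0.997, 0.079, 0.0, 0.001]
wrist_force: [1.4, -5.0, 2.8]
opening: 24.0
finger_force: 45.0
```

>>> {"name": "move_arm", "arguments": {"increments": [{"tx": 0, "ty": -0.8, "tz": -0.02, "rx": 0, "ry": 0, "rz": 0, "gripper": 2}, {"tx": 0, "ty": -1.6, "tz": -0.03, "rx": 0, "ry": 0, "rz": 0, "gripper": 2}, {"tx": 0, "ty": -2.4, "tz": -0.03, "rx": 0, "ry": 0, "rz": 0, "gripper": 2}, {"tx": 0, "ty": -3.2, "tz": -0.03, "rx": 0, "ry": 0, "rz": 0, "gripper": 2}, {"tx": 0, "ty": -3.9, "tz": -0.03, "rx": 0, "ry": 0, "rz": 0, "gripper": 2}]}}

```text
t: 17.27
eef_pos: [526.6, -92.3, 104.8]
ee_rot: [0.997, 0.079, 0.0, 0.001]
wrist_force: [1.3, -4.6, 3.3]
opening: 23.6
finger_force: 45.0
```

>>> {"name": "move_arm", "arguments": {"increments": [{"tx": 0, "ty": 0.4, "tz": -0.3, "rx": 0, "ry": 0, "rz": 0, "gripper": 2}, {"tx": 0, "ty": 1, "tz": -4.5, "rx": 0, "ry": 0, "rz": 0, "gripper": 2}, {"tx": 0, "ty": 6, "tz": -5.5, "rx": 0, "ry": 0, "rz": 0, "gripper": 2}, {"tx": 0, "ty": 11, "tz": -5.5, "rx": 0, "ry": 0, "rz": 0, "gripper": 2}, {"tx": 0, "ty": 15.9, "tz": -5.5, "rx": 0, "ry": 0, "rz": 0, "gripper": 2}]}}

```text
t: 17.9
eef_pos: [550.8, -248.7, 157.3]
ee_rot: [0.997, 0.08, -0.002, -0.003]
wrist_force: [0.9, 0.5, -3.2]
opening: 23.5
finger_force: 45.0
```

>>> {"name": "move_arm", "arguments": {"increments": [{"tx": 0, "ty": 0, "tz": 0, "rx": 0, "ry": 0, "rz": 0, "gripper": 2}, {"tx": 0, "ty": 0, "tz": 0, "rx": 0, "ry": 0, "rz": 0, "gripper": 2}, {"tx": 0, "ty": 0, "tz": 1.5, "rx": 0, "ry": 0, "rz": 0, "gripper": 2}, {"tx": 0, "ty": 0, "tz": 3, "rx": 0, "ry": 0, "rz": 0, "gripper": 2}, {"tx": 0, "ty": 0, "tz": 3, "rx": 0, "ry": 0, "rz": 0, "gripper": 2}]}}

```text
t: 18.52
eef_pos: [550.3, -247.8, 126.6]
ee_rot: [0.997, 0.08, -0.002, -0.002]
wrist_force: [0.4, -0.1, -3.0]
opening: 23.8
finger_force: 45.0
```

>>> {"name": "move_arm", "arguments": {"increments": [{"tx": 0, "ty": 0, "tz": 0.8, "rx": 0, "ry": 0, "rz": 0, "gripper": 2}, {"tx": 0, "ty": 0, "tz": 1.6, "rx": 0, "ry": 0, "rz": 0, "gripper": 2}, {"tx": 0, "ty": 0, "tz": 2.2, "rx": 0, "ry": 0, "rz": 0, "gripper": 2}, {"tx": 0, "ty": 0, "tz": 2.3, "rx": 0, "ry": 0, "rz": 0, "gripper": 2}, {"tx": 0, "ty": 0, "tz": 2.3, "rx": 0, "ry": 0, "rz": 0, "gripper": 2}]}}

```text
t: 19.15
eef_pos: [551.9, -249.6, 106.7]
ee_rot: [0.997, 0.079, 0.0, 0.0]
wrist_force: [-0.6, 0.3, -2.6]
opening: 23.5
finger_force: 45.0
```

>>> {"name": "move_arm", "arguments": {"increments": [{"tx": 0, "ty": 0, "tz": 0.1, "rx": 0, "ry": 0, "rz": 0, "gripper": 2}, {"tx": 0, "ty": 0, "tz": 0.15, "rx": 0, "ry": 0, "rz": 0, "gripper": 2}, {"tx": 0, "ty": 0, "tz": 0.2, "rx": 0, "ry": 0, "rz": 0, "gripper": 2}, {"tx": 0, "ty": 0, "tz": 0.2, "rx": 0, "ry": 0, "rz": 0, "gripper": 2}, {"tx": 0, "ty": 0, "tz": 0.2, "rx": 0, "ry": 0, "rz": 0, "gripper": 2}]}}

```text
t: 19.77
eef_pos: [552.1, -249.6, 105.2]
ee_rot: [0.997, 0.079, 0.0, 0.0]
wrist_force: [-0.9, -0.3, -0.4]
opening: 24.0
finger_force: 45.0
```

>>> {"name": "move_arm", "arguments": {"increments": [{"tx": 0, "ty": -0.4, "tz": 0.04, "rx": 0, "ry": 0, "rz": 0, "gripper": 2}, {"tx": 0, "ty": -1.1, "tz": 0.04, "rx": 0, "ry": 0, "rz": 0, "gripper": 2}, {"tx": 0, "ty": -1.8, "tz": 0.04, "rx": 0, "ry": 0, "rz": 0, "gripper": 2}, {"tx": 0, "ty": -2.5, "tz": 0.04, "rx": 0, "ry": 0, "rz": 0, "gripper": 2}, {"tx": 0, "ty": -3.2, "tz": 0.04, "rx": 0, "ry": 0, "rz": 0, "gripper": 2}]}}

```text
t: 20.4
eef_pos: [547.0, -218.0, 104.8]
ee_rot: [0.997, 0.079, 0.001, 0.001]
wrist_force: [0.5, -3.5, 1.6]
opening: 24.1
finger_force: 45.0
```

>>> {"name": "move_arm", "arguments": {"increments": [{"tx": 0, "ty": -0.8, "tz": 0, "rx": 0, "ry": 0, "rz": 0, "gripper": 2}, {"tx": 0, "ty": -1.6, "tz": 0, "rx": 0, "ry": 0, "rz": 0, "gripper": 2}, {"tx": 0, "ty": -2.4, "tz": 0, "rx": 0, "ry": 0, "rz": 0, "gripper": 2}, {"tx": 0, "ty": -3.2, "tz": 0, "rx": 0, "ry": 0, "rz": 0, "gripper": 2}, {"tx": 0, "ty": -3.8, "tz": 0, "rx": 0, "ry": 0, "rz": 0, "gripper": 2}]}}

```text
t: 21.02
eef_pos: [540.9, -180.1, 104.6]
ee_rot: [0.997, 0.079, 0.0, 0.001]
wrist_force: [1.5, -5.1, 3.5]
opening: 23.8
finger_force: 45.0
```

>>> {"name": "move_arm", "arguments": {"increments": [{"tx": 0, "ty": 0.5, "tz": -0.3, "rx": 0, "ry": 0, "rz": 0, "gripper": 2}, {"tx": 0, "ty": 1, "tz": -2, "rx": 0, "ry": 0, "rz": 0, "gripper": 2}, {"tx": 0, "ty": 1, "tz": -5, "rx": 0, "ry": 0, "rz": 0, "gripper": 2}, {"tx": 0, "ty": 1, "tz": -7, "rx": 0, "ry": 0, "rz": 0, "gripper": 2}, {"tx": 0, "ty": 1, "tz": -7, "rx": 0, "ry": 0, "rz": 0, "gripper": 2}]}}

```text
t: 21.65
eef_pos: [543.1, -190.5, 176.1]
ee_rot: [0.997, 0.079, 0.001, 0.0]
wrist_force: [-0.3, -0.8, -3.8]
opening: 23.8
finger_force: 45.0
```

```bash
python3 - <<'E'
from h import *
p,y=fwd((544.2,158.8,174.5),-2.17,(-1.23,23.1,7.05),-11.3)   # z 104.0
p,y=fwd(p,y,(0,12.0,0)); p[2]=174.2; print(p,y); to(p,y,(544.2,158.8,174.2),-2.17)
E
python3 st.py
```

```text
[ 542.20310657 -190.04831384  174.2       ] 9.13
cm [  5.73 -34.41   0.  ] rz 11.3 dist 348.9
21.65 [ 543.1 -190.5  176.1] [-0.29 -0.85 -3.76] [-0.03 -0.   -0.01]
```

>>> {"name": "move_arm", "arguments": {"increments": [{"tx": 0.95, "ty": -5.7, "tz": 0, "rx": 0, "ry": 0, "rz": 2, "gripper": 2}, {"tx": 1.9, "ty": -11.4, "tz": 0, "rx": 0, "ry": 0, "rz": 4, "gripper": 2}, {"tx": 2.85, "ty": -17.1, "tz": 0, "rx": 0, "ry": 0, "rz": 6, "gripper": 2}, {"tx": 3.8, "ty": -22.8, "tz": 0, "rx": 0, "ry": 0, "rz": 8, "gripper": 2}, {"tx": 4.73, "ty": -28.41, "tz": 0, "rx": 0, "ry": 0, "rz": 11.3, "gripper": 2}]}}

```text
t: 22.28
eef_pos: [542.8, 99.6, 172.3]
ee_rot: [1.0, -0.02, -0.002, -0.0]
wrist_force: [1.3, 0.3, -2.6]
opening: 23.7
finger_force: 45.0
```

```bash
python3 - <<'E'
from h import *
p,y=fwd((542.203,-190.048,174.2),9.13,(4.73,-28.41,0),11.3); print(p,y); to(p,y,(544.2,158.8,174.2),-2.17)
from station import viewer
a=viewer.camera("top")["image"][200:360,250:460]
b=viewer.camera("scene")["image"][190:340,160:350]
cv2.imwrite("pics/f.png",np.hstack([cv2.resize(a,(400,305),interpolation=2),cv2.resize(b,(386,305),interpolation=2)]))
E
python3 st.py
```

```text
[543.82416678  97.9580274  174.2       ] -2.17
cm [-0.19 -6.08  0.  ] rz 0.0 dist 60.8
22.375 [542.3 103.5 172.2] [-0.15 -0.7  -3.67] [-0.04  0.02 -0.03]
```

View pics/f.png

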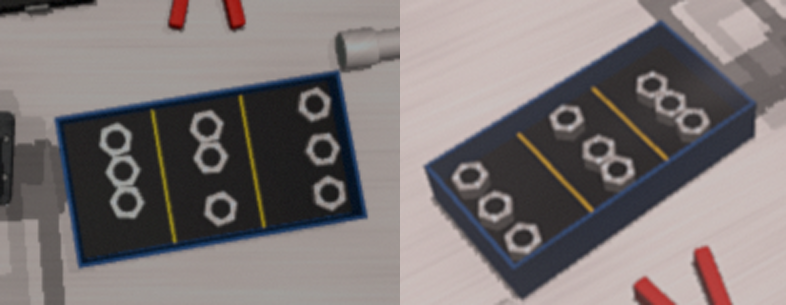

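All nine nuts lie flat, three in each section: (115–127,140–202), (207–220,127–208) and (315–330,104–192) in the left panel. Now I hang the rake back.

>>> {"name": "move_arm", "arguments": {"increments": [{"tx": -0.1, "ty": -3.5, "tz": 0, "rx": 0, "ry": 0, "rz": 0, "gripper": 2}, {"tx": -0.19, "ty": -6.08, "tz": 0, "rx": 0, "ry": 0, "rz": 0, "gripper": 2}, {"tx": -0.19, "ty": -6.08, "tz": 0, "rx": 0, "ry": 0, "rz": 0, "gripper": 2}, {"tx": -0.19, "ty": -6.08, "tz": 1, "rx": 0, "ry": 0, "rz": 0, "gripper": 2}, {"tx": -0.19, "ty": -6.08, "tz": 2, "rx": 0, "ry": 0, "rz": 0, "gripper": 2}]}}

```text
t: 23.0
eef_pos: [544.3, 157.4, 152.7]
ee_rot: [1.0, -0.02, -0.001, 0.0]
wrist_force: [0.5, 0.2, -3.0]
opening: 23.6
finger_force: 45.0
```

>>> {"name": "move_arm", "arguments": {"increments": [{"tx": 0, "ty": 0, "tz": 0, "rx": 0, "ry": 0, "rz": 0, "gripper": 2}, {"tx": 0, "ty": 0, "tz": 0.7, "rx": 0, "ry": 0, "rz": 0, "gripper": 2}, {"tx": 0, "ty": 0, "tz": 1.4, "rx": 0, "ry": 0, "rz": 0, "gripper": 2}, {"tx": 0, "ty": 0, "tz": 2, "rx": 0, "ry": 0, "rz": 0, "gripper": 2}, {"tx": 0, "ty": 0, "tz": 2, "rx": 0, "ry": 0, "rz": 0, "gripper": 2}]}}

```text
t: 23.62
eef_pos: [544.1, 158.6, 133.3]
ee_rot: [1.0, -0.019, -0.001, 0.0]
wrist_force: [0.7, 0.7, -3.1]
opening: 23.9
finger_force: 45.0
```

>>> {"name": "move_arm", "arguments": {"increments": [{"tx": 0, "ty": 0, "tz": 0.4, "rx": 0, "ry": 0, "rz": 0, "gripper": 2}, {"tx": 0, "ty": 0, "tz": 0.8, "rx": 0, "ry": 0, "rz": 0, "gripper": 2}, {"tx": 0, "ty": 0, "tz": 1.2, "rx": 0, "ry": 0, "rz": 0, "gripper": 2}, {"tx": 0, "ty": 0, "tz": 1.2, "rx": 0, "ry": 0, "rz": 0, "gripper": 2}, {"tx": 0, "ty": 0, "tz": 1.2, "rx": 0, "ry": 0, "rz": 0, "gripper": 2}]}}

```text
t: 24.25
eef_pos: [544.6, 158.6, 122.2]
ee_rot: [1.0, -0.019, 0.0, 0.0]
wrist_force: [0.4, 0.3, -3.0]
opening: 24.0
finger_force: 45.0
```

In the slot with no contact (z command 122.2). I carry on down to about 89.7.

>>> {"name": "move_arm", "arguments": {"increments": [{"tx": 0, "ty": 0, "tz": 1, "rx": 0, "ry": 0, "rz": 0, "gripper": 2}, {"tx": 0, "ty": 0, "tz": 2, "rx": 0, "ry": 0, "rz": 0, "gripper": 2}, {"tx": 0, "ty": 0, "tz": 2.8, "rx": 0, "ry": 0, "rz": 0, "gripper": 2}, {"tx": 0, "ty": 0, "tz": 3.25, "rx": 0, "ry": 0, "rz": 0, "gripper": 2}, {"tx": 0, "ty": 0, "tz": 3.25, "rx": 0, "ry": 0, "rz": 0, "gripper": 2}]}}

```text
t: 24.88
eef_pos: [544.7, 158.7, 89.8]
ee_rot: [1.0, -0.019, 0.0, -0.0]
wrist_force: [-1.6, -0.3, 0.4]
opening: 23.7
finger_force: 45.0
```

>>> {"name": "move_arm", "arguments": {"increments": [{"tx": 0, "ty": 0, "tz": 0.05, "rx": 0, "ry": 0, "rz": 0, "gripper": 2}, {"tx": 0, "ty": 0, "tz": 0.1, "rx": 0, "ry": 0, "rz": 0, "gripper": 2}, {"tx": 0, "ty": 0, "tz": 0.1, "rx": 0, "ry": 0, "rz": 0, "gripper": 2}, {"tx": 0, "ty": 0, "tz": 0.1, "rx": 0, "ry": 0, "rz": 0, "gripper": 2}, {"tx": 0, "ty": 0, "tz": 0.1, "rx": 0, "ry": 0, "rz": 0, "gripper": 2}]}}

```text
t: 25.5
eef_pos: [544.7, 158.7, 89.8]
ee_rot: [1.0, -0.019, 0.0, -0.0]
wrist_force: [-4.1, -0.7, 6.0]
opening: 23.7
finger_force: 45.0
```

Seated on the rails. Now I release and withdraw.

>>> {"name": "move_arm", "arguments": {"increments": [{"tx": 0, "ty": 0, "tz": 0, "rx": 0, "ry": 0, "rz": 0, "gripper": 3}, {"tx": 0, "ty": 0, "tz": 0, "rx": 0, "ry": 0, "rz": 0, "gripper": 5}, {"tx": 0, "ty": 0, "tz": 0, "rx": 0, "ry": 0, "rz": 0, "gripper": 7}, {"tx": 0, "ty": 0, "tz": 0, "rx": 0, "ry": 0, "rz": 0, "gripper": 7}, {"tx": 0, "ty": 0, "tz": 0, "rx": 0, "ry": 0, "rz": 0, "gripper": 7}]}}

```text
t: 26.12
eef_pos: [544.6, 158.6, 88.5]
ee_rot: [1.0, -0.019, -0.0, 0.0]
wrist_force: [-0.5, 0.4, -0.5]
opening: 66.6
finger_force: 0.0
```

>>> {"name": "move_arm", "arguments": {"increments": [{"tx": 0, "ty": 0, "tz": -3, "rx": 0, "ry": 0, "rz": 0, "gripper": 7}, {"tx": 0, "ty": 0, "tz": -7, "rx": 0, "ry": 0, "rz": 0, "gripper": 7}, {"tx": 0, "ty": 0, "tz": -12, "rx": 0, "ry": 0, "rz": 0, "gripper": 7}, {"tx": -6, "ty": 0, "tz": -12, "rx": 0, "ry": 0, "rz": 0, "gripper": 7}, {"tx": -12, "ty": 0, "tz": -12, "rx": 0, "ry": 0, "rz": 0, "gripper": 7}]}}

```text
t: 26.75
eef_pos: [424.2, 163.4, 209.4]
ee_rot: [1.0, -0.02, 0.001, -0.0]
wrist_force: [0.2, 1.3, -0.0]
opening: 69.9
finger_force: 0.0
```

>>> {"name": "move_arm", "arguments": {"increments": [{"tx": -4, "ty": -4, "tz": 0, "rx": 0, "ry": 0, "rz": 0, "gripper": 7}, {"tx": -4, "ty": -8, "tz": 0, "rx": 0, "ry": 0, "rz": 0, "gripper": 7}, {"tx": -4, "ty": -12, "tz": 0, "rx": 0, "ry": 0, "rz": 0, "gripper": 7}, {"tx": -4, "ty": -12, "tz": 0, "rx": 0, "ry": 0, "rz": 0, "gripper": 7}, {"tx": -4, "ty": -12, "tz": 0, "rx": 0, "ry": 0, "rz": 0, "gripper": 7}]}}

```text
t: 27.38
eef_pos: [389.3, 284.2, 208.5]
ee_rot: [1.0, -0.019, -0.0, 0.0]
wrist_force: [0.0, 0.5, 0.2]
opening: 69.5
finger_force: 0.0
```

```bash
python3 st.py; python3 - <<'E'
from station import viewer
import cv2
cv2.imwrite("pics/g.png",viewer.camera("scene")["image"])
E
```

```text
27.375 [389.3 284.2 208.5] [0.04 0.54 0.24] [0.02 0.03 0.03]
```

View pics/g.png

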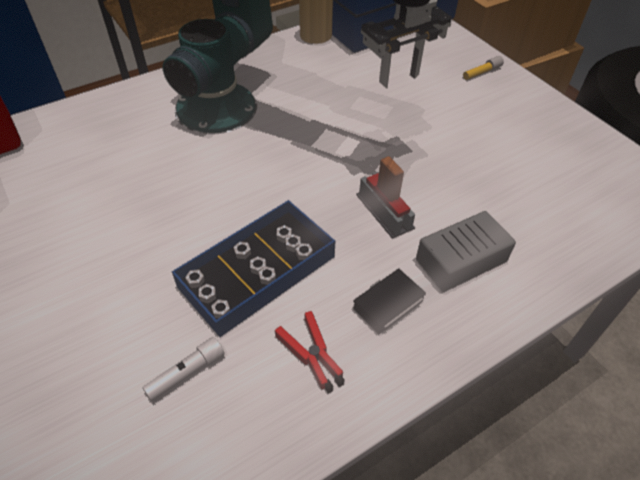

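The rake hangs upright in its stand at (387,190), the nuts lie three per section around (207,292), (255,260) and (294,241), the bystanders have not moved, and the arm is clear.

```bash
python3 -c "
from station import ticket
print(ticket.sign_off())"
```

```text
the job is handed in; nothing more can be done
None
```

The job is handed in at about 27 s of the 72 s: nine nuts lie flat, three per section, the rake is back upright in its stand, and nothing else moved; the only pass with the tines off the board was the one pushing the top nuts off the stack, and press readings were about 2.6 to 7.6 N.

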